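# Set out one ukulele's wooden parts on the kit boards

### The job

Set out the wooden parts for one ukulele on the kit boards: lay the long brace, the short brace, the bridge and the heel block each flat, right way up, on the board painted with its own silhouette, so that the part covers its silhouette and lies along it. Let go of every part, and leave the little glue jar standing where it is.

Things in the scene. Friction and masses are not known exactly. Their poses are not given: they have to be found in the camera images.
- long_brace: Long brace: pale spruce bar 14 wide (x) x 140 long (y) x 16 mm high, the last 18 mm of each end tapering lower; about 25 g. Origin at the centre of its underside, z up, y along its length, x across it; same after a half turn. Starts on the table, length within about 30 degrees of world y. Grip it across its width near the middle.
- short_brace: Short brace: pale spruce bar of the same section and tapered ends but only 90 mm long: 14 (x) x 90 (y) x 16 mm high; about 16 g. Origin at the centre of its underside, z up, y along its length, x across it; same after a half turn. Starts on the table, length within about 30 degrees of world y. Grip it across its width near the middle.
- bridge: Bridge: dark rosewood string bridge 28 wide (x) x 84 long (y); the middle 50 mm is 13 mm high with a thin white saddle line on top, the two end wings are 8 mm high; about 28 g. Origin at the centre of its underside, z up, y along its length, x across it; same after a half turn. Starts on the table, length within about 30 degrees of world y. Grip it across its width at the middle.
- heel_block: Heel block: reddish mahogany block 40 wide (x) x 60 long (y) x 32 mm high with two small dark bolt holes on top; about 50 g. Origin at the centre of its underside, z up, y along its length, x across it; same after a half turn. Starts on the table, length within about 30 degrees of world y. Grip it across its 40 mm width.
- board_long_brace: Kit board: fixed plywood panel 66 (x) x 155 (y) x 4 mm thick. Dark silhouette painted in the middle: a long narrow bar 14 x 140 mm (the long brace's). Origin at the centre of its underside (on the table); top face 4 mm above it; silhouette flat, centred on the origin and lies along the board's y. Its length is within about 15 degrees of world y.
- board_short_brace: Kit board: fixed plywood panel 66 (x) x 155 (y) x 4 mm thick. Dark silhouette painted in the middle: a shorter narrow bar 14 x 90 mm (the short brace's). Origin at the centre of its underside (on the table); top face 4 mm above it; silhouette flat, centred on the origin and lies along the board's y. Its length is within about 15 degrees of world y.
- board_bridge: Kit board: fixed plywood panel 66 (x) x 155 (y) x 4 mm thick. Dark silhouette painted in the middle: a broader bar 28 x 84 mm (the bridge's). Origin at the centre of its underside (on the table); top face 4 mm above it; silhouette flat, centred on the origin and lies along the board's y. Its length is within about 15 degrees of world y.
- board_heel_block: Kit board: fixed plywood panel 66 (x) x 155 (y) x 4 mm thick. Dark silhouette painted in the middle: a stout rectangle 40 x 60 mm (the heel block's). Origin at the centre of its underside (on the table); top face 4 mm above it; silhouette flat, centred on the origin and lies along the board's y. Its length is within about 15 degrees of world y.
- glue_jar: Small closed white glue jar, 44 mm across and 50 mm high, standing loose near the middle of the work area. Origin at the centre of its underside, z up. Not part of the job: leave it alone. Loose some 20 cm to its +y and -y sides, no higher than 22 mm: a cork sanding block and a red pencil.
Mind the look-alikes: they are no part of the job. There is more than one size of the bridge; the job needs the largest.

How it is judged (in metres and radians):
At the end, for the whole second after the job is handed in: Each part rests, released, flat and right way up on the board with its own silhouette: centre within 10 mm across and 12 mm along of the silhouette's centre, length within 0.2 rad of it (either way round), tilt under 0.15 rad, underside 1 to 8 mm above the board's underside (x of long_brace in the frame of board_long_brace between -0.01 and 0.01 m and y of long_brace in the frame of board_long_brace between -0.012 and 0.012 m and z of long_brace in the frame of board_long_brace between 0.001 and 0.008 m and angle between the y axis of long_brace and the y axis of board_long_brace, either way round below 0.2 rad and angle between each of long_brace, short_brace, bridge, heel_block's own z axis and vertical below 0.15 rad and linear speed of each of long_brace, short_brace, bridge, heel_block below 0.02 m/s and angular speed of each of long_brace, short_brace, bridge, heel_block below 0.2 rad/s and x of short_brace in the frame of board_short_brace between -0.01 and 0.01 m and y of short_brace in the frame of board_short_brace between -0.012 and 0.012 m and z of short_brace in the frame of board_short_brace between 0.001 and 0.008 m and angle between the y axis of short_brace and the y axis of board_short_brace, either way round below 0.2 rad and x of bridge in the frame of board_bridge between -0.01 and 0.01 m and y of bridge in the frame of board_bridge between -0.012 and 0.012 m and z of bridge in the frame of board_bridge between 0.001 and 0.008 m and angle between the y axis of bridge and the y axis of board_bridge, either way round below 0.2 rad and x of heel_block in the frame of board_heel_block between -0.01 and 0.01 m and y of heel_block in the frame of board_heel_block between -0.012 and 0.012 m and z of heel_block in the frame of board_heel_block between 0.001 and 0.008 m and angle between the y axis of heel_block and the y axis of board_heel_block, either way round below 0.2 rad); the robot touches nothing.
It fails at once if the glue jar is knocked over or shoved more than 30 mm (angle between glue_jar's own z axis and vertical above 0.5 rad or distance of glue_jar from where it was at the start of the episode above 0.03 m).
It also fails if it takes over 102 s, if anything falls off the work surface, if the arm or the gripper's body presses on something with over 40 N, if the wrist force passes 120 N, or if a joint passes its speed limit or range.

### The arm

A 6-joint arm with a two-finger parallel gripper is mounted at the origin on the work surface. World frame = base frame: x ahead of the robot, y to its left, z up, the work surface at z = 0. Lengths are in m, angles in degrees, forces in N, time in s.
With the tool pointing down it reaches from about 0.275 to 0.85 m from the base axis. Payload 19 kg.
Tool frame: the origin (TCP) lies on the centre line of the jaws, within the pads' length; the fingertips stand 8 mm ahead of it and the grasp point (between the pads) lies 11 mm behind it; z points along the fingers, y is the line along which they close (so a half turn about z gives the same grasp; the last joint's range is limited). The gripper opens to 85 mm and grips with 20 to 120 N. Pads are 22 mm wide; open, the fingers measure 114 mm over their backs; the gripper's body (76 mm by 85 mm) begins 54 mm behind the grasp point. The pads swing forward as they close: fully open they stand 13 mm farther back than shut.
Start: joints at [56.264, 8.623, 82.357, -0, 89.026, -7.678], TCP at [0.253, 0.517, 0.239] pointing down, gripper open.
Joint ranges: [-160.23, 160.23], [-39.13, 120.54], [6.94, 153.29], [-79.49, 259.48], [9.18, 160.14], [-161.06, 161.06]. Speed limits (degrees/s): [108.29, 108.29, 127.2, 172.46, 172.46, 172.46].

### API

Orientations are given as a 3x3 rotation matrix whose columns are the frame's x, y, z axes.
In Python, from cell import manip gives the robot as it stands.
- The arm moves only by the tool apply_moves, never from a script. Its argument "motion" is a list that holds one entry, the list of rows, each a list of 5 numbers: the finger opening in cm, from 0 to 8.54, then the shift along the world's x, y, z in cm, then the turn about the world's z in rad. In form: [[[gripper, tx, ty, tz, yaw], ...]]. A call has 1 to 10 rows; each row shifts and turns the commanded pose from where the row before left it; what a row does not reach is not made up. A row lasts 1/8 s, in which the tool goes at most 62.5 mm and 10.7 degrees, less where a joint would pass 70% of its speed; a pose out of reach is approached as far as the arm can. A call is refused whole if a number of a shift passes 6.25 or a number of a turn 0.188, either way. A call with a gripper value outside its range is refused whole. The fingers move at their own pace and stop on an object; the grip force is fixed at half the most. Time passes only in rows, so rows that do not move let the fingers close. It gives the time, the measured TCP pose, the force, the opening and the grip force at its end, in the units of the state.
- manip.get_state(): the state, without advancing time (a new reading comes with each control period).
- manip.grab_frame(name): name is "scene" or "top" or "wrist"; returns a dict with "color" (384x512x3 uint8, blue, green, red), "mtx" (3x3 intrinsics, pixels), "T" (4x4, takes a point from camera to world coordinates). Camera axes: x right, y up, looking along -z (the intrinsics and any distortion apply to the point x, -y, -z); pixel columns grow to the right and rows downward; lengths in m; the calibration is good to about 2 mm. A picture is of the moment at which its call begins. There is no depth.
- manip.job_done(): hands the job in; it is judged then, once.
The state is a dict: "time": time; "joint_pos": joint angles; "qd": joint speeds; "joint_torque": joint torques, N m; "tool_pos": TCP position; "tcp_rot": TCP orientation; "wrist_force": force on the tool from outside, world axes, zero at the start; "wrist_torque": the same for the moment, N m; "finger_gap": opening from 0.0 (shut) to 1.0 (fully open); "finger_force": force on a finger pad.
Only numpy, scipy, OpenCV 4.12 (cv2) and the standard library are available. Lean on these libraries where they do the work, as an engineer would, in place of code of your own. Each camera call takes 0.05 s, during which the arm holds its last target. There are 200 camera calls.

## Working session

There is one attempt and no reset: what is moved stays moved. The work goes in short steps, Python scripts to look and compute and a tool call to move; the robot and the scene stay as the last step left them, time stands still between calls to the robot, and variables do not carry over. Pictures are saved under pics/ and viewed, at most 14 in all, crops included, and the job is handed in when it is done.

Besides the shell and the picture viewer there is one more tool, called after "Emit:" as name(argument=value, ...), one argument or row to a line, values as JSON. apply_moves: Moves the arm, as the interface text tells. Its arguments: {"type":"object","properties":{"motion":{"type":"array","items":{"type":"array","items":{"type":"array","items":{"type":"number"}}}}},"required":["motion"]}

```bash
mkdir -p pics; ls; python3 - <<'E'
from cell import manip
import cv2,numpy as np
s=manip.get_state();print(s['time'],s['tool_pos'],np.round(s['tcp_rot'],3),s['finger_gap'])
for n in('top','scene'):
    f=manip.grab_frame(n);cv2.imwrite(f'pics/{n}0.png',cv2.resize(f['color'],(800,600),interpolation=cv2.INTER_CUBIC));cv2.imwrite(f'{n}0_raw.png',f['color']);np.savez(f'{n}0.npz',**f);print(n,np.round(f['mtx'],1).tolist(),np.round(f['T'],3).tolist(),f.keys())
E
```

```text
pics
0.0 [0.25246045 0.51635715 0.23868324] [[-0.898  0.439 -0.001]
 [ 0.439  0.898 -0.001]
 [ 0.    -0.001 -1.   ]] 0.9983894721339955
top [[497.6, 0.0, 257.1], [0.0, 497.6, 191.2], [0.0, 0.0, 1.0]] [[-0.007, 0.996, -0.088, 0.434], [-1.0, -0.007, 0.004, 0.017], [0.003, 0.088, 0.996, 1.42], [0.0, 0.0, 0.0, 1.0]] dict_keys(['color', 'mtx', 'T'])
scene [[462.3, 0.0, 250.0], [0.0, 462.3, 188.9], [0.0, 0.0, 1.0]] [[-0.634, -0.507, 0.584, 1.189], [0.773, -0.401, 0.491, 0.528], [-0.015, 0.763, 0.647, 0.73], [0.0, 0.0, 0.0, 1.0]] dict_keys(['color', 'mtx', 'T'])
```

View pics/top0.png

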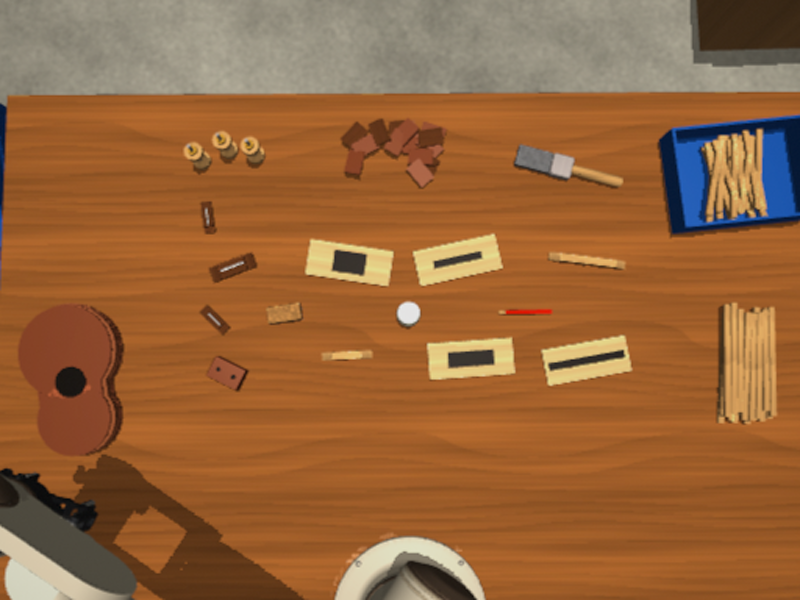

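View pics/scene0.png

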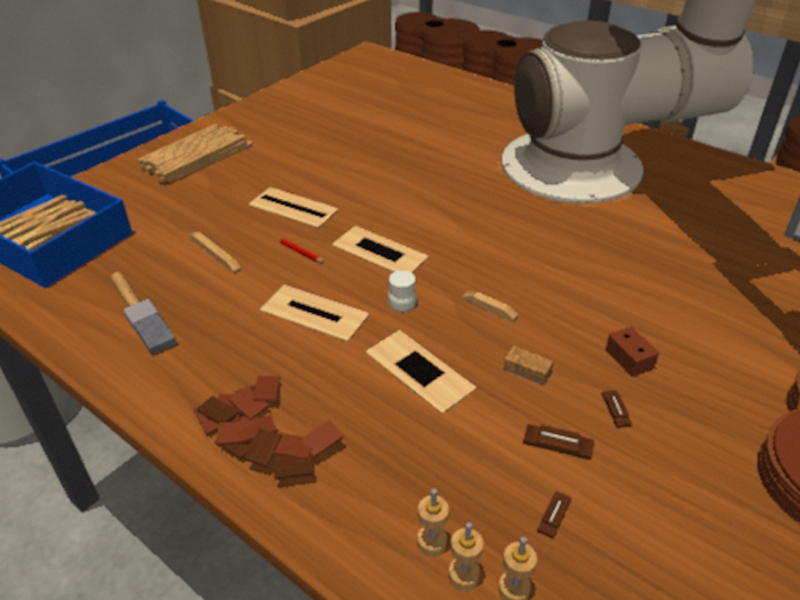

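The top view at 800x600 shows these candidates:
- **Bridge:** the dark bridges are at (233,267), (208,217) and (215,320). The largest is at (233,267), so I choose that one.
- **Long brace:** the loose bar at (587,261). The offcut bundles at (748,362) and (735,175) are not parts.
- **Short brace:** (347,355).
- **Heel block:** (227,373), with two holes. The scraps at (400,145) and the cork at (284,313) are not parts.
- **Boards:** heel block (349,262), short brace (457,260), bridge (471,359), long brace (587,359).
- **Jar:** (408,313).

```bash
cat > h.py <<'E'
import numpy as np,cv2
def p2w(f,uv,z):
    uv=np.atleast_2d(uv).astype(float);K=f['mtx'];T=f['T']
    d=np.c_[(uv[:,0]-K[0,2])/K[0,0],-(uv[:,1]-K[1,2])/K[1,1],-np.ones(len(uv))]@T[:3,:3].T
    return T[:3,3]+d*((z-T[2,3])/d[:,2])[:,None]
def w2p(f,P):
    c=(np.atleast_2d(P)-f['T'][:3,3])@f['T'][:3,:3];K=f['mtx']
    return np.c_[K[0,0]*c[:,0]/-c[:,2]+K[0,2],K[1,1]*c[:,1]/c[:,2]+K[1,2]]
def pose(f,mask,z):
    """centroid, axis deg of the length from world y (in +-90), sizes mm of largest blob"""
    n,l,st,_=cv2.connectedComponentsWithStats(mask.astype(np.uint8))
    if n<2:return None
    i=1+np.argmax(st[1:,4]);v,u=np.nonzero(l==i)
    W=p2w(f,np.c_[u,v],z)[:,:2];c,s,a=cv2.minAreaRect((W*1000).astype(np.float32))
    m=W.mean(0);C=np.cov((W-m).T);e=np.linalg.eigh(C)[1][:,1];e=e*np.sign(e[1])
    return np.round(m,4),np.round(np.array(c)/1000,4),round(float(np.degrees(np.arctan2(-e[0],e[1]))),1),np.round(s,0),st[i,:4].tolist()
E
python3 - <<'E'
from h import *
f=dict(np.load('top0.npz'));im=f['color'].astype(int);b,g,r=im[...,0],im[...,1],im[...,2]
k=.64
R={'L':(587,261,60,25,'pale',.008),'S':(347,355,40,20,'pale',.008),'B':(233,267,32,25,'brown',.007),'H':(227,373,30,25,'brown',.025),
'bL':(587,359,60,30,'dark',.004),'bS':(457,260,55,30,'dark',.004),'bB':(471,359,55,25,'dark',.004),'bH':(349,262,55,30,'dark',.004),'jar':(408,313,20,20,'white',.045)}
for n,(u,v,w,h,c,z) in R.items():
    m={'pale':(g>115)&(r>170),'brown':(r<125)&(b>8),'dark':(r<100),'white':b>140}[c].copy()
    q=np.zeros_like(m);q[int((v-h)*k):int((v+h)*k),int((u-w)*k):int((u+w)*k)]=1
    print(n,pose(f,m&q,z))
    if n in'LSBH':
        y,x=int(v*k),int(u*k);print(im[y,x],im[y-12,x])
c=f['color'][115:270,120:240];cv2.imwrite('pics/crop1.png',cv2.resize(c,None,fx=3.8,fy=3.8,interpolation=cv2.INTER_CUBIC))
E
```

```text
L (array([ 0.6312, -0.3278]), array([ 0.6314, -0.3275]), -7.6, array([141.,  15.]), [351, 161, 50, 11])
[101 170 223] [ 43  98 169]
S (array([0.4597, 0.113 ]), array([0.4599, 0.1134]), 2.4, array([16., 88.]), [206, 224, 32, 7])
[109 184 230] [ 42  94 162]
B (array([0.6199, 0.3215]), array([0.6208, 0.3214]), 20.0, array([31., 85.]), [134, 162, 31, 19])
[180 190 199] [ 43 101 173]
H (array([0.4274, 0.3075]), array([0.434 , 0.3104]), -59.0, array([72., 35.]), [139, 228, 20, 23])
[ 56  85 155] [ 40  91 156]
bL (array([ 0.4469, -0.3223]), array([ 0.4469, -0.3222]), 9.6, array([ 11., 138.]), [351, 224, 49, 13])
bS (array([ 0.6327, -0.0895]), array([ 0.6327, -0.0898]), 11.9, array([11., 86.]), [278, 161, 30, 10])
bB (array([ 0.4517, -0.1114]), array([ 0.4518, -0.1116]), 4.0, array([25., 80.]), [287, 224, 29, 11])
bH (array([0.6293, 0.109 ]), array([0.6291, 0.1092]), -10.2, array([57., 37.]), [213, 160, 21, 16])
jar (array([0.533 , 0.0012]), array([0.5334, 0.0014]), -11.6, array([39., 36.]), [254, 193, 15, 14])
```

View pics/crop1.png

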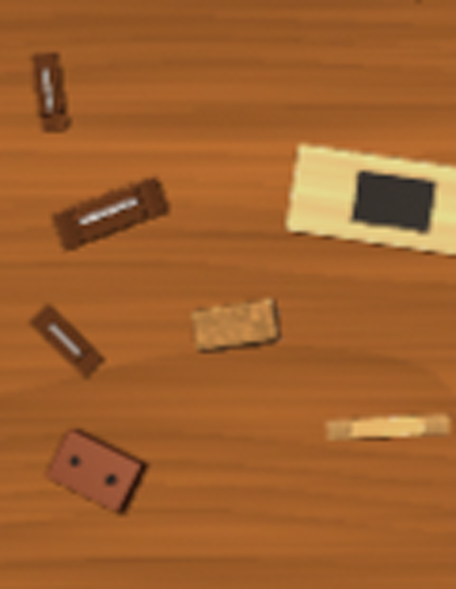

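The crop shows the largest bridge at crop px (110,213), measuring 31x85 mm by segmentation, against the smaller ones at (50,92) and (66,341). The heel block with its two bolt holes is at (97,471) and the short brace at (388,427). I start with the heel block.

Emit:
apply_moves(
  motion=[
    [[6.5,2.0,-2.35,-0.6,-0.176],[6.5,2.0,-2.35,-0.6,-0.176],[6.5,2.0,-2.35,-0.6,-0.176],[6.5,2.0,-2.35,-0.6,-0.176],[6.5,2.0,-2.35,-0.6,-0.176],[6.5,2.0,-2.35,-0.6,-0.176],[6.5,2.0,-2.35,-0.6,-0.176],[6.5,2.0,-2.35,-0.6,-0.176],[6.5,2.0,-2.35,-0.6,-0.176],[6.5,0,0,0,0]],
  ],
)

```text
time: 1.35
tool_pos: [0.4333, 0.3036, 0.1845]
tcp_rot: [[0.454, 0.891, -0.001], [0.891, -0.454, -0.001], [-0.001, -0.001, -1.0]]
wrist_force: [-0.2, 0.1, 0.2]
finger_gap: 0.759
finger_force: 0.0
```

```bash
cat > look.py <<'E'
import sys
from cell import manip
from h import *
s=manip.get_state();f=manip.grab_frame('wrist');np.savez('w.npz',**f)
R=s['tcp_rot'];print(round(s['time'],2),np.round(s['tool_pos'],4),'closing deg',round(float(np.degrees(np.arctan2(R[1,1],R[0,1]))),1),'gap',round(s['finger_gap'],3),'ff',np.round(s['finger_force'],1),np.round(s['wrist_force'],1))
if len(sys.argv)>1:cv2.imwrite('pics/'+sys.argv[1]+'.png',f['color'])
E
python3 look.py w1
```

```text
1.35 [0.4333 0.3036 0.1845] closing deg -27.0 gap 0.759 ff 0.0 [-0.2  0.1  0.2]
```

View pics/w1.png

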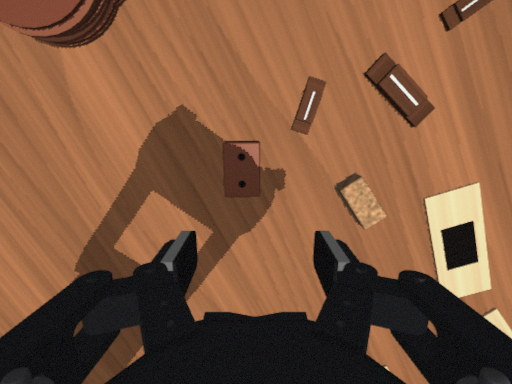

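The wrist view shows the heel block at (241,169), nearly aligned with the jaws. The big bridge's saddle is at (404,91), and the heel block board's silhouette is at (461,245).

```bash
python3 - <<'E'
from h import *
f=dict(np.load('w.npz'))
h=p2w(f,[(223.5,141),(260,141),(260,197),(224,197),(241,157),(242,184.5)],.032);print(h[:4].mean(0),h[4:].mean(0),np.linalg.norm(h[0]-h[1]),np.linalg.norm(h[1]-h[2]))
d=h[1]-h[2]; print('len angle',np.degrees(np.arctan2(-d[0],d[1])), 'holes',np.degrees(np.arctan2(-(h[4]-h[5])[0],(h[4]-h[5])[1])))
s=p2w(f,[(391,74),(417,105)],.013);d=s[0]-s[1];print('bridge',s.mean(0),np.degrees(np.arctan2(-d[0],d[1])))
m=(f['color'].max(2)<60);q=np.zeros_like(m);q[215:275,435:485]=1
print('bH',pose(f,m&q,.004))
print('tophole',p2w(dict(np.load('top0.npz')),[145.5,239],.032))
E
```

```text
[0.42809543 0.32426974 0.032     ] [0.42714629 0.32332722 0.032     ] 0.03841855549229445 0.06119055232608011
len angle -26.73141135790174 holes -25.711847189649582
bridge [0.62054402 0.31950902 0.013     ] 19.156623171262407
bH (array([0.6281, 0.1074]), array([0.6279, 0.1068]), -8.8, array([58., 38.]), [442, 222, 36, 47])
tophole [[0.42660919 0.32266195 0.032     ]]
```

Emit:
apply_moves(
  motion=[
    [[6.5,-0.3,1.0,-3,0.01],[6.5,-0.3,0.97,-3,0],[6.5,0,0,-4,0],[6.5,0,0,-4,0],[6.5,0,0,-2,0],[6.5,0,0,-1,0],[6.5,0,0,0,0],[2,0,0,0,0],[2,0,0,0,0],[2,0,0,0,0]],
  ],
)

```text
time: 2.65
tool_pos: [0.4271, 0.3251, 0.0165]
tcp_rot: [[0.442, 0.897, 0.001], [0.897, -0.442, 0.001], [0.002, 0.001, -1.0]]
wrist_force: [-1.4, -0.4, 6.6]
finger_gap: 0.459
finger_force: 61.0
```

Emit:
apply_moves(
  motion=[
    [[2,0,0,0,0],[2,0,0,0,0],[2,0,0,3,0],[2,0,0,5,0]],
  ],
)

```text
time: 3.15
tool_pos: [0.426, 0.3243, 0.0957]
tcp_rot: [[0.442, 0.897, -0.002], [0.897, -0.442, -0.001], [-0.002, -0.001, -1.0]]
wrist_force: [-0.2, 0.4, -1.1]
finger_gap: 0.457
finger_force: 60.4
```

```bash
python3 look.py w2
```

```text
3.15 [0.426  0.3243 0.0957] closing deg -26.2 gap 0.457 ff 60.4 [-0.2  0.4 -1.1]
```

View pics/w2.png

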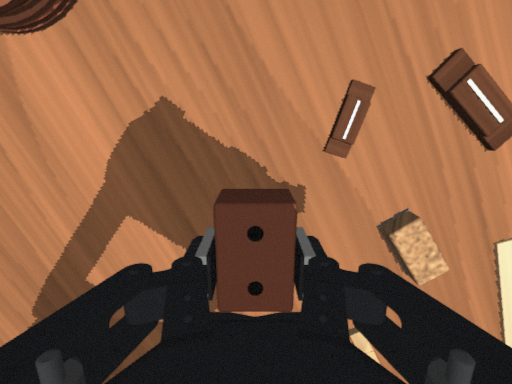

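Heel block gripped: holes at (255,233) and (255,288), gap 39 mm. Next I measure the in-hand offset and the target.

```bash
python3 - <<'E'
from h import *
f=dict(np.load('w.npz'))
h=p2w(f,[(255.5,233),(255.5,288)],.0957-.0155+.032);print(h, h.mean(0)-[.426,.3243,0])
E
```

```text
[[0.4331102  0.33747376 0.1122    ]
 [0.41994232 0.31070392 0.1122    ]] [ 0.00052626 -0.00021116  0.1122    ]
```

Emit:
apply_moves(
  motion=[
    [[2,2.9,-3.1,0,0.041],[2,2.9,-3.1,0,0.041],[2,2.9,-3.1,0,0.041],[2,2.9,-3.1,0,0.041],[2,2.9,-3.1,0,0.041],[2,2.9,-3.1,0,0.041],[2,2.85,-3.0,0,0.044],[2,0,0,-2.5,0],[2,0,0,-2.5,0],[2,0,0,0,0]],
  ],
)

```text
time: 4.45
tool_pos: [0.6283, 0.1086, 0.0441]
tcp_rot: [[0.167, 0.986, -0.002], [0.986, -0.167, -0.0], [-0.001, -0.002, -1.0]]
wrist_force: [0.2, -0.1, 0.1]
finger_gap: 0.457
finger_force: 60.5
```

```bash
python3 look.py w3
```

```text
4.45 [0.6283 0.1086 0.0441] closing deg -9.6 gap 0.457 ff 60.5 [ 0.2 -0.1  0.1]
```

View pics/w3.png

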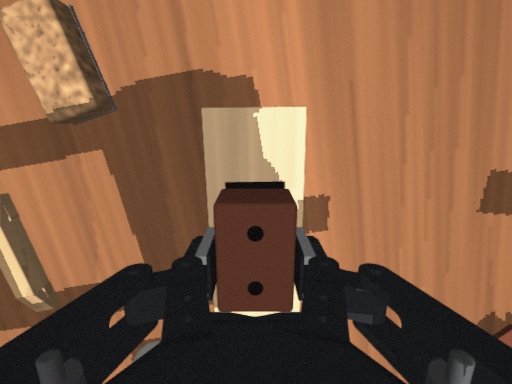

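The block sits over the board with the silhouette's far edge visible at row 182, columns 226-284. It is centred across.

```bash
python3 - <<'E'
from h import *
f=dict(np.load('w.npz'))
h=p2w(f,[(226,182),(284,182)],.004);print(h);a=np.radians(-9.6);m=h.mean(0);print(m-.03*np.array([-np.sin(a),np.cos(a),0]))
E
```

```text
[[0.61382089 0.13858409 0.004     ]
 [0.6519068  0.1321547  0.004     ]]
[0.62786078 0.10578951 0.004     ]
```

Emit:
apply_moves(
  motion=[
    [[2,0,-0.1,-1.2,0],[2,0,0,-0.8,0],[2,0,0,-0.4,0],[2,0,0,0,0],[5,0,0,0,0],[6.2,0,0,0,0],[6.2,0,0,0,0],[6.2,0,0,5,0],[6.2,0,0,5,0],[6.2,0,0,3,0]],
  ],
)

```text
time: 5.75
tool_pos: [0.6296, 0.1078, 0.1542]
tcp_rot: [[0.167, 0.986, 0.003], [0.986, -0.167, 0.0], [0.001, 0.003, -1.0]]
wrist_force: [0.1, 0.4, -0.1]
finger_gap: 0.725
finger_force: 0.0
```

Emit:
apply_moves(
  motion=[
    [[5,0,5,0,0.05],[4.5,0,5,0,0.1],[4.5,0,5,0,0.1],[4.5,0,3,0,0.1],[4.5,0,0,0,0.15],[4.5,0,0,0,0],[4.5,0,0,0,0]],
  ],
)

```text
time: 6.62
tool_pos: [0.6292, 0.2873, 0.1513]
tcp_rot: [[-0.322, 0.947, -0.0], [0.947, 0.322, -0.0], [0.0, -0.0, -1.0]]
wrist_force: [-0.6, -0.3, -0.4]
finger_gap: 0.524
finger_force: 0.0
```

```bash
python3 look.py w4
```

```text
6.62 [0.6292 0.2873 0.1513] closing deg 18.8 gap 0.524 ff 0.0 [-0.6 -0.3 -0.4]
```

View pics/w4.png

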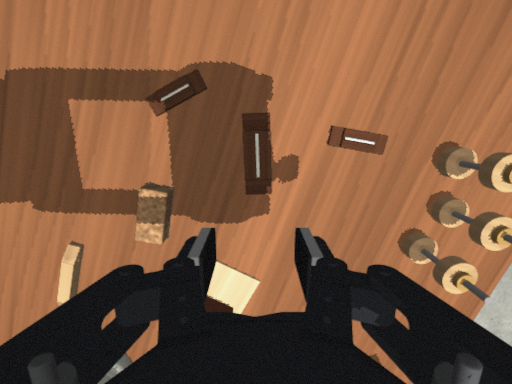

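The bridge saddle runs from (257,134) to (258,177), aligned with the jaws. A smaller bridge is at (357,140), with clearance.

```bash
python3 - <<'E'
from h import *
f=dict(np.load('w.npz'))
s=p2w(f,[(257,134),(258,177)],.013);d=s[0]-s[1];print('bridge',s.mean(0),np.degrees(np.arctan2(-d[0],d[1])))
s=p2w(f,[(243,114),(269,114),(271,193),(247,193)],.008);print(s.mean(0))
s=p2w(f,[(357,140)],.01);print('small',s)
E
```

```text
bridge [0.62069328 0.3192074  0.013     ] 20.291916387543246
[0.62066054 0.31958608 0.008     ]
small [[0.71076211 0.36647605 0.01      ]]
```

Emit:
apply_moves(
  motion=[
    [[4.5,-0.43,1.6,-3,0.02],[4.5,-0.43,1.6,-3,0],[4.5,0,0,-3,0],[4.5,0,0,-3,0],[4.5,0,0,-1.2,0],[4.5,0,0,-0.6,0],[4.5,0,0,0,0],[1,0,0,0,0],[1,0,0,0,0],[1,0,0,0,0]],
  ],
)

```text
time: 7.92
tool_pos: [0.6211, 0.3199, 0.0147]
tcp_rot: [[-0.345, 0.939, 0.002], [0.939, 0.345, 0.001], [0.0, 0.002, -1.0]]
wrist_force: [-0.5, -0.1, 6.4]
finger_gap: 0.301
finger_force: 59.7
```

Emit:
apply_moves(
  motion=[
    [[1,0,0,0,0],[1,0,0,4,0],[1,0,0,5,0],[1,0,0,0,0]],
  ],
)

```text
time: 8.43
tool_pos: [0.6223, 0.3204, 0.1085]
tcp_rot: [[-0.345, 0.939, 0.007], [0.939, 0.345, 0.003], [0.0, 0.007, -1.0]]
wrist_force: [0.5, -0.7, -0.6]
finger_gap: 0.297
finger_force: 59.2
```

```bash
python3 look.py w5
```

```text
8.43 [0.6223 0.3204 0.1085] closing deg 20.2 gap 0.297 ff 59.2 [ 0.5 -0.7 -0.6]
```

View pics/w5.png

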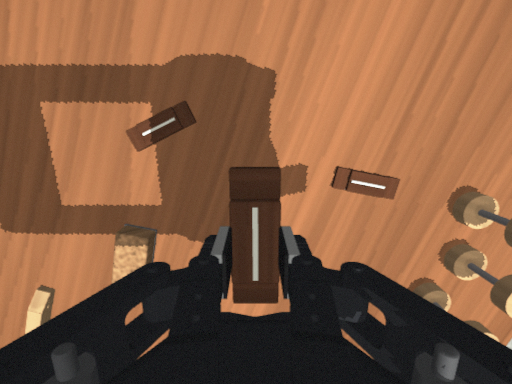

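Bridge gripped square: saddle from (255,208) to (255,281), gap 25 mm. I carry it to its board and look again on the way down.

Emit:
apply_moves(
  motion=[
    [[1,-1.1,-2.6,0,-0.035],[1,-2.1,-5.4,0,-0.035],[1,-2.1,-5.4,0,-0.035],[1,-2.1,-5.4,0,-0.035],[1,-2.1,-5.4,0,-0.035],[1,-2.1,-5.4,0,-0.035],[1,-2.1,-5.4,0,-0.035],[1,-2.1,-5.4,0,-0.038],[1,-1.2,-2.8,-2,0],[1,0,0,-4,0]],
  ],
)

```text
time: 9.72
tool_pos: [0.4502, -0.1143, 0.0431]
tcp_rot: [[-0.066, 0.998, 0.002], [0.998, 0.066, -0.001], [-0.001, 0.002, -1.0]]
wrist_force: [1.3, 0.3, -0.1]
finger_gap: 0.3
finger_force: 59.2
```

Emit:
apply_moves(
  motion=[
    [[1,0,0,0,0]],
  ],
)

```text
time: 9.85
tool_pos: [0.4485, -0.1118, 0.0408]
tcp_rot: [[-0.068, 0.998, -0.005], [0.998, 0.068, 0.002], [0.003, -0.005, -1.0]]
wrist_force: [-0.4, 0.1, -0.2]
finger_gap: 0.302
finger_force: 59.2
```

```bash
python3 look.py w6
```

```text
9.85 [ 0.4485 -0.1118  0.0408] closing deg 3.9 gap 0.302 ff 59.2 [-0.4  0.1 -0.2]
```

View pics/w6.png

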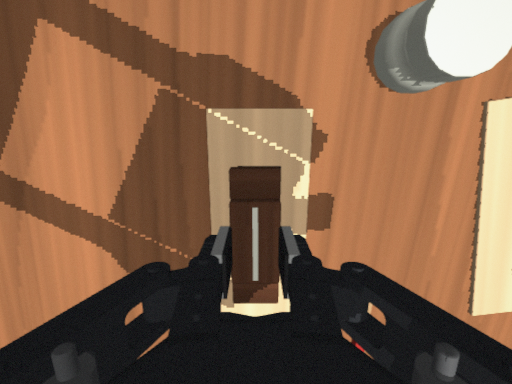

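The bridge hides its silhouette. The board's far corners are at (207,108) and (313,108), so I work out the centre from those.

```bash
python3 - <<'E'
from h import *
f=dict(np.load('w.npz'))
h=p2w(f,[(207.5,108.5),(313,108.5)],.004);e=h[1]-h[0];a=np.arctan2(e[1],e[0]);print(np.linalg.norm(e),np.degrees(a),h.mean(0)-.0775*np.array([-np.sin(a),np.cos(a),0]))
s=p2w(f,[(255,208),(255,281)],.0408-.0147+.013);print('saddle',s.mean(0))
E
```

```text
0.06429080426215009 3.8953801694722334 [ 0.45164853 -0.11528786  0.004     ]
saddle [ 0.44849408 -0.11241905  0.0391    ]
```

Emit:
apply_moves(
  motion=[
    [[1,0.3,-0.15,-0.8,0],[1,0,0,-0.8,0],[1,0,0,-0.5,0],[1,0,0,0,0],[3.5,0,0,0,0],[4.5,0,0,0,0],[4.5,0,0,0,0],[4.5,0,0,4,0],[4,0,0,5,0],[4,0,0,4,0]],
  ],
)

```text
time: 11.15
tool_pos: [0.4535, -0.1138, 0.1543]
tcp_rot: [[-0.069, 0.998, 0.001], [0.998, 0.069, -0.0], [-0.001, 0.001, -1.0]]
wrist_force: [0.6, -0.2, -1.1]
finger_gap: 0.467
finger_force: 0.0
```

Emit:
apply_moves(
  motion=[
    [[3.5,0,5,0,0],[3,0,5,0,0],[3,0,5,0,-0.02],[3,0,4.5,0,0],[3,0,0,0,0],[3,0,0,0,0]],
  ],
)

```text
time: 11.9
tool_pos: [0.4535, 0.081, 0.1523]
tcp_rot: [[-0.05, 0.999, -0.0], [0.999, 0.05, -0.0], [-0.0, -0.0, -1.0]]
wrist_force: [-0.3, -0.1, -0.1]
finger_gap: 0.352
finger_force: 0.0
```

```bash
python3 look.py w7
```

```text
11.9 [0.4535 0.081  0.1523] closing deg 2.8 gap 0.352 ff 0.0 [-0.3 -0.1 -0.1]
```

View pics/w7.png

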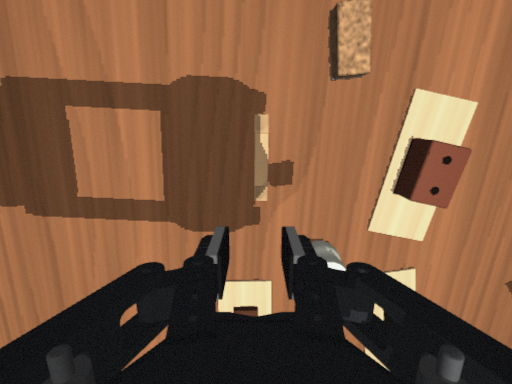

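The short brace spans (262,115) to (261,202). The heel block sits on its board, with its holes at (447,160) and (434,190).

```bash
python3 - <<'E'
from h import *
f=dict(np.load('w.npz'))
s=p2w(f,[(262.5,114.5),(261.5,202)],.008);d=s[0]-s[1];print(s.mean(0),np.linalg.norm(d),np.degrees(np.arctan2(-d[0],d[1])))
s=p2w(f,[(254.5,158),(268.5,158)],.012);print(s.mean(0),np.linalg.norm(s[0]-s[1]))
E
```

```text
[0.45924366 0.10911851 0.008     ] 0.09100203926772571 2.596483879862678
[0.4585009  0.11179424 0.012     ] 0.014340558578848939
```

Emit:
apply_moves(
  motion=[
    [[3,0.25,1.5,-3,0],[3,0.3,1.5,-3,0],[3,0,0,-3,0],[3,0,0,-3,0],[3,0,0,-1.3,0],[3,0,0,-0.6,0],[3,0,0,0,0],[0.5,0,0,0,0],[0.5,0,0,0,0],[0.5,0,0,0,0]],
  ],
)

```text
time: 13.2
tool_pos: [0.4596, 0.1112, 0.0143]
tcp_rot: [[-0.049, 0.999, 0.002], [0.999, 0.049, -0.0], [-0.0, 0.002, -1.0]]
wrist_force: [-1.3, -0.7, 5.3]
finger_gap: 0.142
finger_force: 59.2
```

Emit:
apply_moves(
  motion=[
    [[0.5,0,0,0,0],[0.5,0,0,4,0],[0.5,0,0,6,0],[0.5,0,0,0,0]],
  ],
)

```text
time: 13.7
tool_pos: [0.4611, 0.1115, 0.1182]
tcp_rot: [[-0.049, 0.999, 0.008], [0.999, 0.049, 0.001], [0.0, 0.008, -1.0]]
wrist_force: [0.6, -0.1, -1.1]
finger_gap: 0.146
finger_force: 58.7
```

```bash
python3 look.py w8
```

```text
13.7 [0.4611 0.1115 0.1182] closing deg 2.8 gap 0.146 ff 58.7 [ 0.6 -0.1 -1.1]
```

View pics/w8.png

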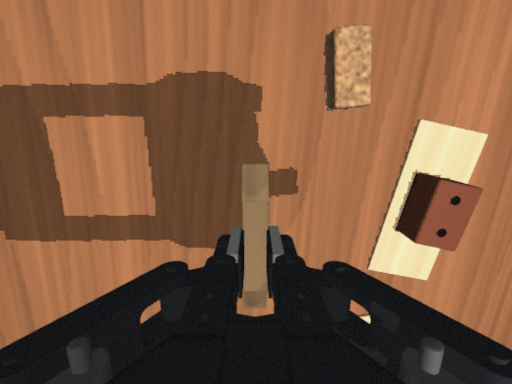

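Emit:
apply_moves(
  motion=[
    [[0.5,2,-1,0,0.02],[0.5,4,-2,0,0.02],[0.5,4,-3,0,0.03],[0.5,4,-4,0,0.03],[0.5,2.2,-4,0,0.03],[0.5,0.9,-4,0,0.03],[0.5,0,-2.2,0,0],[0.5,0,0,-4,0],[0.5,0,0,-3,0],[0.5,0,0,0,0]],
  ],
)

```text
time: 15.0
tool_pos: [0.6282, -0.09, 0.0409]
tcp_rot: [[-0.207, 0.978, -0.005], [0.978, 0.207, 0.001], [0.002, -0.004, -1.0]]
wrist_force: [-0.3, -0.1, -0.4]
finger_gap: 0.142
finger_force: 58.7
```

```bash
python3 - <<'E'
from h import *
f=dict(np.load('w.npz'))
s=p2w(f,[(255.5,164),(255.5,307)],.1182-.0143+.007);print(s.mean(0)-[.4611,.1115,0],np.linalg.norm(s[0]-s[1]))
E
python3 look.py w9
```

```text
[ 0.00035724 -0.00021463  0.1109    ] 0.08867557049066002
15.0 [ 0.6282 -0.09    0.0409] closing deg 12.0 gap 0.142 ff 58.7 [-0.3 -0.1 -0.4]
```

View pics/w9.png

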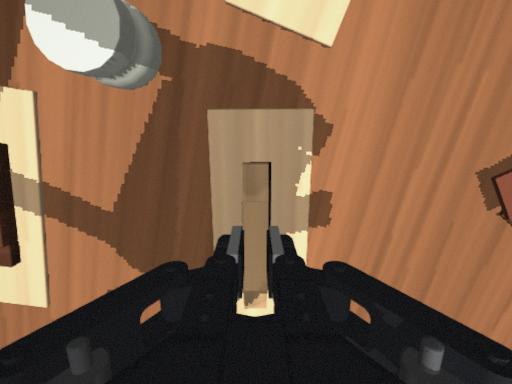

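The brace is over its board: far corners (208,108) and (313,108), silhouette end at row 161, its right edge at column 271. I compute the correction.

```bash
cat > corner.py <<'E'
import sys
from h import *
f=dict(np.load('w.npz'));v=list(map(float,sys.argv[1:5]))
h=p2w(f,[v[:2],v[2:]],.004);e=h[1]-h[0];a=np.arctan2(e[1],e[0]);print(np.linalg.norm(e),np.degrees(a),h.mean(0)-.0775*np.array([-np.sin(a),np.cos(a),0]))
E
python3 corner.py 208 109 313 108.5; python3 -c "
from h import *
f=dict(np.load('w.npz'));p=p2w(f,[(271,161)],.004)[0];a=np.radians(12);print(p-.007*np.array([np.cos(a),np.sin(a),0])-.045*np.array([-np.sin(a),np.cos(a),0]))"
```

```text
0.06401622982143301 12.21407180156237 [ 0.63228671 -0.09310269  0.004     ]
[ 0.631795   -0.09258309  0.004     ]
```

Emit:
apply_moves(
  motion=[
    [[0.5,0,-0.2,-0.5,0],[0.5,0,0,-0.5,0],[0.5,0,0,0,0],[0.5,0,0,0,0]],
  ],
)

```text
time: 15.55
tool_pos: [0.6301, -0.0928, 0.0335]
tcp_rot: [[-0.207, 0.978, 0.0], [0.978, 0.207, -0.0], [-0.0, 0.0, -1.0]]
wrist_force: [0.6, 0.7, -0.1]
finger_gap: 0.142
finger_force: 58.7
```

Emit:
apply_moves(
  motion=[
    [[0.5,0.2,0,-0.8,0],[0.5,0,0,-0.7,0],[0.5,0,0,-0.1,0],[0.5,0,0,0,0],[2.5,0,0,0,0],[3,0,0,0,0],[3,0,0,0,0],[3,0,0,4,0],[3,0,0,5,0],[3,0,0,5,0]],
  ],
)

```text
time: 16.8
tool_pos: [0.6317, -0.0927, 0.1585]
tcp_rot: [[-0.207, 0.978, -0.001], [0.978, 0.207, 0.0], [0.0, -0.001, -1.0]]
wrist_force: [0.6, -0.3, 0.3]
finger_gap: 0.356
finger_force: 0.0
```

Emit:
apply_moves(
  motion=[
    [[3,0,-5,0,-0.06],[3,0,-5,0,-0.06],[3,0,-6,0,-0.06],[3,0,-5,0,-0.06],[3,0,-4,0,-0.1],[3,0,-0.8,0,0],[3,0,0,0,0],[3,0,0,0,0]],
  ],
)

```text
time: 17.8
tool_pos: [0.6323, -0.3496, 0.1574]
tcp_rot: [[0.129, 0.992, -0.0], [0.992, -0.129, 0.0], [0.0, -0.0, -1.0]]
wrist_force: [0.1, 0.2, 0.8]
finger_gap: 0.348
finger_force: 0.0
```

```bash
python3 look.py w10
```

```text
17.8 [ 0.6323 -0.3496  0.1574] closing deg -7.4 gap 0.348 ff 0.0 [0.1 0.2 0.8]
```

View pics/w10.png

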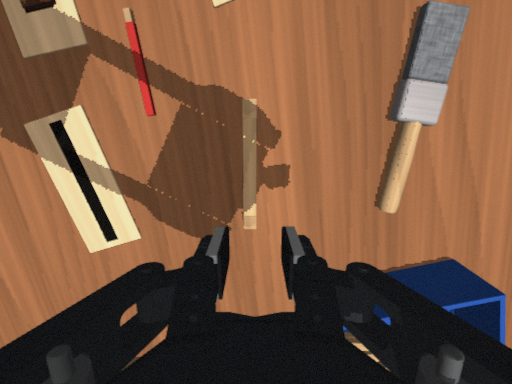

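The long brace spans (250,99) to (250,229). Its board's silhouette runs from (56,122) to (112,240). I have one picture left, so from here I measure by segmentation.

```bash
python3 - <<'E'
from h import *
f=dict(np.load('w.npz'))
s=p2w(f,[(250,98.5),(250,229.5)],.007);d=s[0]-s[1];print(s.mean(0),np.linalg.norm(d),np.degrees(np.arctan2(-d[0],d[1])))
s=p2w(f,[(243,164),(257,164)],.012);print(s.mean(0))
m=f['color'].max(2)<45;q=np.zeros_like(m);q[110:250,40:130]=1;print('bL',pose(f,m&q,.004))
E
```

```text
[ 0.62931986 -0.33073047  0.007     ] 0.14111892068439522 -7.670655034416099
[ 0.63011476 -0.32551553  0.012     ]
bL (array([ 0.4457, -0.3206]), array([ 0.4464, -0.3251]), 9.9, array([ 13., 138.]), [50, 121, 67, 120])
```

Emit:
apply_moves(
  motion=[
    [[3,-0.1,1.0,-3,0],[3,-0.1,1.0,-3,0],[3,0,0,-3,0],[3,0,0,-3,0],[3,0,0,-1.6,0],[3,0,0,-0.8,0],[3,0,0,0,0],[0.5,0,0,0,0],[0.5,0,0,0,0],[0.5,0,0,0,0]],
  ],
)

```text
time: 19.1
tool_pos: [0.6305, -0.3311, 0.0146]
tcp_rot: [[0.131, 0.991, 0.002], [0.991, -0.131, -0.001], [-0.001, 0.002, -1.0]]
wrist_force: [0.4, 0.7, 6.8]
finger_gap: 0.14
finger_force: 59.8
```

Emit:
apply_moves(
  motion=[
    [[0.5,0,0,0,0],[0.5,0,0,4,0],[0.5,0,0,5,0],[0.5,0,0,0,0],[0.5,0,0,0,0]],
  ],
)

```text
time: 19.73
tool_pos: [0.6299, -0.3307, 0.1031]
tcp_rot: [[0.131, 0.991, -0.0], [0.991, -0.131, 0.0], [-0.0, -0.0, -1.0]]
wrist_force: [-0.4, 0.5, -1.1]
finger_gap: 0.146
finger_force: 59.0
```

```bash
python3 look.py; python3 - <<'E'
from h import *
f=dict(np.load('w.npz'));im=f['color'].astype(int)
# brace column scan along image centre col
for c in (250,255,260):print(c,[(r,im[r,c].tolist()) for r in range(100,340,12)])
E
```

```text
19.73 [ 0.6299 -0.3307  0.1031] closing deg -7.5 gap 0.146 ff 59.0 [-0.4  0.5 -1.1]
250 [(100, [49, 76, 117]), (112, [76, 105, 132]), (124, [77, 106, 131]), (136, [75, 104, 128]), (148, [83, 114, 140]), (160, [87, 119, 146]), (172, [84, 115, 143]), (184, [83, 115, 144]), (196, [80, 113, 140]), (208, [82, 113, 140]), (220, [80, 110, 137]), (232, [81, 113, 139]), (244, [83, 114, 141]), (256, [87, 118, 148]), (268, [87, 119, 148]), (280, [86, 118, 147]), (292, [86, 119, 147]), (304, [83, 114, 143]), (316, [45, 55, 63]), (328, [27, 27, 24])]
255 [(100, [49, 73, 110]), (112, [76, 107, 135]), (124, [82, 111, 138]), (136, [75, 105, 131]), (148, [81, 115, 143]), (160, [86, 120, 147]), (172, [88, 119, 148]), (184, [87, 118, 147]), (196, [87, 118, 147]), (208, [83, 114, 142]), (220, [88, 121, 150]), (232, [90, 123, 153]), (244, [90, 126, 154]), (256, [89, 124, 154]), (268, [90, 125, 154]), (280, [89, 124, 153]), (292, [86, 121, 150]), (304, [152, 211, 242]), (316, [102, 138, 172]), (328, [19, 19, 17])]
260 [(100, [83, 124, 186]), (112, [77, 108, 136]), (124, [83, 114, 141]), (136, [80, 110, 137]), (148, [88, 123, 152]), (160, [118, 161, 201]), (172, [84, 114, 142]), (184, [84, 116, 143]), (196, [85, 118, 147]), (208, [88, 120, 147]), (220, [90, 124, 154]), (232, [90, 122, 153]), (244, [87, 121, 152]), (256, [90, 124, 152]), (268, [89, 120, 151]), (280, [87, 121, 150]), (292, [88, 120, 151]), (304, [149, 207, 240]), (316, [37, 40, 46]), (328, [22, 19, 17])]
```

Emit:
apply_moves(
  motion=[
    [[0.5,-2,0.1,0,0.04],[0.5,-3.5,0.1,0,0.06],[0.5,-4,0.1,0,0.06],[0.5,-4,0.1,0,0.06],[0.5,-3,0.1,0,0.06],[0.5,-1.8,0.15,0,0.022],[0.5,0,0,-4,0],[0.5,0,0,-2.2,0],[0.5,0,0,0,0],[0.5,0,0,0,0]],
  ],
)

```text
time: 21.02
tool_pos: [0.4471, -0.3244, 0.0417]
tcp_rot: [[-0.17, 0.985, -0.0], [0.985, 0.17, -0.0], [-0.0, -0.0, -1.0]]
wrist_force: [-0.2, -0.1, 0.5]
finger_gap: 0.143
finger_force: 59.0
```

```bash
python3 - <<'E'
from h import *
f=dict(np.load('w.npz'));im=f['color'].astype(int)
c=im[98:112,250:258].sum(2).mean(1);r=98+np.argmax(np.abs(np.diff(c)))+.5;print('row',r,c)
p=p2w(f,[(255,r+.5)],.1031-.0146+.008)[0];a=np.radians(-7.6);print(p-.07*np.array([-np.sin(a),np.cos(a),0])-[.6299,-.3307,0])
E
python3 look.py w11
```

```text
row 99.5 [289.875 276.75  236.125 237.875 234.125 237.375 237.    235.375 238.625
 240.375 237.625 238.875 238.    260.5  ]
[0.00071758 0.00611518 0.0965    ]
21.02 [ 0.4471 -0.3244  0.0417] closing deg 9.8 gap 0.143 ff 59.0 [-0.2 -0.1  0.5]
```

View pics/w11.png

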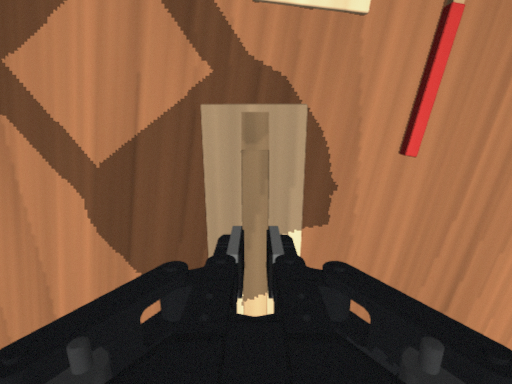

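The long brace's far end is at row 112 over its board, whose far corners are (201,104) and (307,104).

```bash
python3 corner.py 201 104 307 104; python3 - <<'E'
from h import *
f=dict(np.load('w.npz'));a=np.radians(9.8)
for z in(.006,.009):
    print(p2w(f,[(255.5,112)],.0417-.0146+z)[0]-.07*np.array([-np.sin(a),np.cos(a),0])-[.4471,-.3244,0])
E
```

```text
0.06460223633363896 9.80759920749112 [ 0.44660547 -0.32568414  0.004     ]
[6.18860457e-05 5.88867020e-04 3.31000000e-02]
[7.65032482e-05 4.77315404e-04 3.61000000e-02]
```

Everything is within 1-2 mm, so I lower and release.

Emit:
apply_moves(
  motion=[
    [[0.5,0,-0.1,-1,0],[0.5,0,0,-0.8,0],[0.5,0,0,-0.5,0],[0.5,0,0,-0.1,0],[2.5,0,0,0,0],[3,0,0,0,0],[3,0,0,0,0],[3,0,0,4,0],[3,0,0,5,0],[3,0,0,5,0]],
  ],
)

```text
time: 22.32
tool_pos: [0.4468, -0.3251, 0.1586]
tcp_rot: [[-0.17, 0.985, -0.0], [0.985, 0.17, 0.0], [0.0, -0.0, -1.0]]
wrist_force: [0.1, -1.3, -0.3]
finger_gap: 0.349
finger_force: 0.0
```

Emit:
apply_moves(
  motion=[
    [[3,1,-4,2,0],[3,1,-5,2,0],[3,0,-5,2,0],[3,0,-5,0,0],[3,0,-3,0,0],[3,0,0,0,0],[3,0,0,0,0],[3,0,0,0,0]],
  ],
)

```text
time: 23.32
tool_pos: [0.4673, -0.5445, 0.2176]
tcp_rot: [[-0.171, 0.985, 0.0], [0.985, 0.171, -0.0], [-0.0, 0.0, -1.0]]
wrist_force: [1.1, 0.2, -0.1]
finger_gap: 0.353
finger_force: 0.0
```

```bash
python3 - <<'E'
from cell import manip
from h import *
f=manip.grab_frame('top');g0=dict(np.load('top0.npz'));im=f['color'].astype(int);b,g,r=im[...,0],im[...,1],im[...,2]
W={'bL':((.446,-.324),.07,.007,9.8),'bS':((.632,-.0915),.045,.007,12),'bB':((.4515,-.113),.042,.014,4),'bH':((.628,.107),.03,.02,-9.6)}
a0=g0['color']
def near(c):
    u,v=w2p(f,[[*c,.004]])[0];q=np.zeros(r.shape,bool);q[int(v)-20:int(v)+21,int(u)-34:int(u)+35]=1;return q,u,v
for n,(c,L,w,a) in W.items():
    q,u,v=near(c)
    if n=='bB':m=(r<125);z=.009
    elif n=='bH':m=(r<175)&(g<105)&(b>30)&(r-g>40);z=.036
    else:m=np.abs(im-a0).sum(2)>120;z=.014
    print(n,pose(f,m&q,z),'dark left',int(((r<70)&q).sum()))
m=b>140;q,_,_=near((.533,0));print('jar',pose(f,m&q,.045))
s=manip.get_state();print(s['tool_pos'],s['finger_force'])
E
```

```text
bL (array([ 0.4465, -0.3205]), array([ 0.4454, -0.3192]), 9.7, array([ 16., 138.]), [351, 224, 49, 13]) dark left 0
bS (array([ 0.632 , -0.0894]), array([ 0.6305, -0.0899]), 12.2, array([16., 87.]), [278, 161, 30, 10]) dark left 0
bB (array([ 0.4522, -0.1111]), array([ 0.4524, -0.111 ]), 4.7, array([28., 82.]), [286, 223, 30, 12]) dark left 1
bH (array([0.5985, 0.1027]), array([0.6149, 0.1073]), 8.9, array([191.,  90.]), [189, 155, 69, 33]) dark left 17
jar (array([0.533 , 0.0011]), array([0.5334, 0.0014]), -11.0, array([39., 36.]), [254, 193, 15, 14])
[ 0.46729449 -0.54448061  0.2177135 ] 0.0
```

```bash
python3 - <<'E'
from cell import manip
from h import *
f=manip.grab_frame('top');a0=dict(np.load('top0.npz'))['color'];im=f['color'].astype(int)
q=np.zeros(im.shape[:2],bool);q[148:188,190:258]=1
m=(im[...,1]<110)&(im[...,2]-im[...,0]<120)&q;print(pose(f,m,.036),pose(f,m,.004))
E
```

```text
(array([0.6266, 0.1086]), array([0.6264, 0.1086]), -11.7, array([60., 44.]), [212, 158, 23, 18]) (array([0.631 , 0.1107]), array([0.6308, 0.1107]), -11.7, array([62., 45.]), [212, 158, 23, 18])
```

The heel block measures (0.627,0.109) against its silhouette at (0.629,0.109) in the same view, so it is good.

```bash
python3 -c "
from cell import manip;print(manip.job_done())"
```

```text
the job is handed in; nothing more can be done
None
```

The job is handed in: by the final top view all four parts lie released on their own silhouettes, about 2 mm off centre at most, and the glue jar has not moved; the hand-in gave no pass/fail verdict.

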